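# Pile wooden offcuts level in a carton and shut its lid

## Task

Build a prop out of the three wooden offcuts inside the lidded carton, so that the lid cannot cave in when cartons are stacked: lay the long wedge flat on the carton's floor, lay the short wedge centred on its slope and pointing the opposite way so that the top comes out level, and lay the mitred block flat on that; short wedge and block must rest on the piece below only, touching no part of the carton. Then swing the lid fully shut, so that its tab is down behind the front rim, without disturbing the cup, the ramekin or the tape roll.

Things in the scene. Friction and masses are not known exactly. Their poses are not given: they have to be found in the camera images.
- rack: fixed plywood rack whose board slopes at 25 degrees, low edge towards the robot (its -x side), with a 14 mm high stop lip along that edge; 340 mm wide (y), board 170 mm long up the slope; the three offcuts lie on it side by side, about 105 mm apart along y, in any order. Origin: centre of its foot on the worktop; the board's upper surface is 80 mm above it there and climbs towards +x; z up
- long_wedge: the longest wooden offcut, a wedge 130 mm long (its x), 48 mm wide (its y, parallel vertical sides), with a flat underside and a top face that climbs at 12 degrees from 13 mm high at its thin end (-x) to 38 mm at its thick end (+x); 26 mm high in the middle; about 0.12 kg. Origin: centre of its underside, z normal to the underside. At the start its underside lies on the rack board, thick end up the slope
- short_wedge: the shorter wooden wedge, 110 mm long (its x), 52 mm wide (its y), the same 12 degree taper: 11 mm high at its thin end (-x), 32 mm at its thick end (+x), 22 mm in the middle; about 0.10 kg. Origin: centre of its underside, z normal to the underside. At the start its underside lies on the rack board, thick end up the slope
- mitred_block: the wooden offcut of even thickness: 20 mm high, 56 mm wide (its y), underside 100 mm long (its x), both ends mitred so that the top is 69 mm long; about 0.09 kg. Origin: centre of its underside, z normal to it. At the start its underside lies on the rack board
- carton: fixed open cardboard carton, outside 198 mm (x) by 178 mm (y), walls 4 mm. Origin: centre of its underside on the worktop, z up. Inner floor 5 mm above that, 190 by 170 mm. The hinge wall (-y side) and the front wall (+y side, whose top is the rim) are 79 mm high; the two end walls (+x, -x) are only 45 mm high. With the lid shut there are 75 mm between floor and lid
- lid (a joint): angle of the carton's lid: 0 = shut and level, about 1.57 = upright, up to 2.0 = leaning outward; starts between 1.65 and 1.9. The crease is stiff: the lid stays where it is left, under 2 N at its free edge moves it, and it does not spring back. The lid is a 4 mm panel 198 mm (along the hinge) by 178 mm, with a 110 mm wide, 25 mm long tab folded down from its free edge that goes inside the front wall
- lid_hinge (a point): middle of the lid's hinge line, on top of the carton's -y wall, 80 mm above the worktop; the hinge line runs along the carton's x
- lid_edge (a point): middle of the lid's free edge on its outer face (the face that is on top when shut), 178 mm from the hinge line
- cup: loose mint cup, 70x92x50 mm, bystander; origin at its foot
- ramekin: loose white ramekin, 68x68x36 mm, bystander; origin at its foot
- tape_roll: loose roll of packing tape, 79x79x37 mm, bystander; origin at its underside

How it is judged (in metres and radians):
On the way, in this order (a step that is already met when the one before it is completed fails the run):
1. the long wedge lies flat on the carton's floor, released (x of long_wedge in the frame of carton between -0.09 and 0.09 m and y of long_wedge in the frame of carton between -0.085 and 0.085 m and z of long_wedge in the frame of carton between -0.001 and 0.009 m and angle between long_wedge's own z axis and vertical below 0.06 rad and linear speed of long_wedge below 0.02 m/s and angular speed of long_wedge below 0.2 rad/s and contact force between long_wedge and the fingers below 0.05 N), for 0.2 s.
2. the short wedge rests on the long wedge alone, underside on its slope, released (all of step 1 and x of short_wedge in the frame of carton between -0.09 and 0.09 m and y of short_wedge in the frame of carton between -0.085 and 0.085 m and contact force between short_wedge and long_wedge above 0.2 N and contact force between short_wedge and carton below 0.1 N and z of short_wedge in the frame of carton between 0.022 and 0.042 m and horizontal distance between long_wedge and short_wedge below 0.035 m and angle between short_wedge's own z axis and vertical between 0.14 and 0.28 rad and angle between the z axis of short_wedge and the z axis of long_wedge, either way round above 0.14 rad and linear speed of short_wedge below 0.02 m/s and angular speed of short_wedge below 0.2 rad/s and contact force between short_wedge and the fingers below 0.05 N), for 0.2 s.
3. the mitred block rests level on the short wedge alone, released (all of step 2 and x of mitred_block in the frame of carton between -0.09 and 0.09 m and y of mitred_block in the frame of carton between -0.085 and 0.085 m and contact force between mitred_block and short_wedge above 0.2 N and contact force between mitred_block and carton below 0.1 N and angle between mitred_block's own z axis and vertical below 0.08 rad and z of mitred_block in the frame of carton between 0.045 and 0.06 m and linear speed of mitred_block below 0.02 m/s and angular speed of mitred_block below 0.2 rad/s and contact force between mitred_block and the fingers below 0.05 N), for 0.2 s.
At the end, for the whole second after the job is handed in: Long wedge flat on the floor (3 deg); short wedge on its slope (8-16 deg), middles within 35 mm; block level (4.5 deg) on the short wedge; these two touch no part of the carton; all three inside, released, at rest; lid shut within 0.05 rad; bystanders within 30 mm (all of step 3 and value of joint lid below 0.05 rad).
It fails at once if the cup is shifted by more than 30 mm (distance of cup from where it was at the start of the episode above 0.03 m).
It fails at once if the ramekin is shifted by more than 30 mm (distance of ramekin from where it was at the start of the episode above 0.03 m).
It fails at once if the tape roll is shifted by more than 30 mm (distance of tape_roll from where it was at the start of the episode above 0.03 m).
It also fails if it takes over 72 s, if anything falls off the work surface, if the arm or the gripper's body presses on something with over 40 N, if the wrist force passes 120 N, or if a joint passes its speed limit or range.

## Robot

A 6-joint arm with a two-finger parallel gripper is mounted at the origin on a cart in front of the work surface, level with it; the furniture and walls round the work are solid. World frame = base frame: x ahead of the robot, y to its left, z up, the work surface at z = 0. Lengths are in mm, angles in rad, forces in N, time in s.
With the tool pointing down it reaches from about 275 to 725 mm from the base axis. Payload 15.9 kg.
Tool frame: the origin (TCP) lies on the centre line of the jaws, within the pads' length; the fingertips stand 11 mm ahead of it and the grasp point (between the pads) lies 8 mm behind it; z points along the fingers, x is the direction in which the jaws open and shut, and the axes are right-handed (so a half turn about z gives the same grasp; the last joint's range is limited). The gripper opens to 85 mm and grips with 20 to 120 N. Pads are 22 mm wide; open, the fingers measure 114 mm over their backs; the gripper's body (76 mm by 85 mm) begins 54 mm behind the grasp point. The pads swing forward as they close: fully open they stand 13 mm farther back than shut.
Start: joints at [-1.278, 0.213, -0.034, 1.323, 0, 1.571], TCP at [144.311, -478.706, 242.306] pointing down, gripper open.
Joint ranges: [-2.98, 2.98], [-0.74, 1.72], [-1.14, 1.35], [-2.1, 2.04], [-1.57, 1.44], [-3.14, 3.14]. Speed limits (rad/s): [1.89, 1.89, 2.39, 2.57, 3.14, 3.14].

## Interface

Orientations are given as a unit quaternion [x, y, z, w].
In Python, from plant import arm, claw, inverse_kinematics, monitor, imaging, workorder, finder gives the robot as it stands. Calls block until the motion is done:
- arm.goto(position, orientation): joint-space move of the TCP to a pose.
- arm.line_to(position, attitude=None, rate=150, guard=None): straight line of the TCP; attitude=None keeps the orientation; rate is the mean speed in mm/s. With guard (N) it stops when the force on the tool has changed by that much, and returns True; else False.
- arm.move_joints(angles): joint-space move.
- claw.gripper_open() and claw.gripper_close(f_grip=None): open the fingers fully, or close them until they stop; f_grip is the grip in N (None keeps the last).
- arm.wait(seconds).
- inverse_kinematics(position, orientation): joint angles nearest the present ones, or None.
- monitor.sense(): the state.
- imaging.read_camera(name): name is "scene" or "top" or "wrist"; returns a dict with "image" (420x560x3 uint8, red, green, blue), "fx", "fy", "cx", "cy" (pixels), "rvec" (rotation vector, rad) and "tvec" (3), from world to camera coordinates, as OpenCV has them; the wrist camera has in their place "tool_from_camera" (4x4, takes a point from camera to tool coordinates, whose origin is the TCP and whose axes are the tool frame's). Camera axes: x right, y down, z forward; pixel columns grow to the right and rows downward; lengths in mm; the calibration is good to about 2 mm. A picture is of the moment at which its call begins: read the wrist's pose just before it. There is no depth.
A pose or a line that the arm cannot do raises arm.Unreachable and nothing moves.
- workorder.sign_off(): hands the job in, once; it reports no verdict.
Trained networks look in the newest picture that a camera, given by its name, has taken for a name from the list of things; names that differ only in an ending like _2 or _b are one class to them, and where a whole thing is asked for, a point or a joint stands for the part that bears it (a point fixed in the world has none). Each returns a list of dicts, best first, with "score" (0 to 1); they miss things now and then, are a little off and sometimes report something else, mostly with a low value. They report only what shows in the picture. A call takes as long as a camera call.
- finder.silhouettes(camera, label): "mask" (420x560 bool, what is visible of it) and "at" ([column, row] in pixels, amid what is visible of it).
The state is a dict: "time": time; "joints": joint angles; "joint_velocities": joint speeds; "joint_efforts": joint torques, N m; "tcp_pos": TCP position; "tcp_rot": TCP orientation; "ft_force": force on the tool from outside, world axes, zero at the start; "wrist_torque": the same for the moment, N m; "opening": finger opening in mm.
Only numpy, scipy, OpenCV 4.12 (cv2) and the standard library are available. Lean on these libraries where they do the work, as an engineer would, in place of code of your own. Each camera call takes 0.05 s, during which the arm holds its last target. There are 200 camera calls.

## Working session

There is one attempt and no reset: what is moved stays moved. The work goes in short steps, each a Python script; the robot and the scene stay as the last script left them, time stands still between calls to the robot, and variables do not carry over. Pictures are saved under pics/ and viewed, about 8 in all and at most 12, crops included, and the job is handed in when it is done.

```bash
mkdir -p pics; ls; cat > h.py <<'E'
import numpy as np, cv2
from scipy.spatial.transform import Rotation as R
from plant import arm, claw, inverse_kinematics, monitor, imaging, workorder, finder
def cam(n):
    d=imaging.read_camera(n); return d
def save(d,f): cv2.imwrite('pics/'+f, d["image"][:,:,::-1])
def K(d): return np.array([[d["fx"],0,d["cx"]],[0,d["fy"],d["cy"]],[0,0,1.]])
def proj(d,P):
    return cv2.projectPoints(np.asarray(P,float).reshape(-1,3),np.array(d["rvec"],float),np.array(d["tvec"],float),K(d),None)[0].reshape(-1,2)
def ray(d,uv):
    Rm=cv2.Rodrigues(np.array(d["rvec"],float))[0]; t=np.array(d["tvec"],float).ravel()
    uv=np.asarray(uv,float).reshape(-1,2); v=np.c_[(uv[:,0]-d["cx"])/d["fx"],(uv[:,1]-d["cy"])/d["fy"],np.ones(len(uv))]
    return -Rm.T@t, v@Rm
def onz(d,uv,z):
    c,v=ray(d,uv); s=(z-c[2])/v[:,2]; return c+s[:,None]*v
E
python3 - <<'E'
from h import *
import pickle
out={}
for n in ["scene","top"]:
    d=cam(n); save(d,n+'0.png'); c,_=ray(d,[[0,0]]); print(n,c.round(),d["fx"])
    m={}
    for l in ["rack","long_wedge","short_wedge","mitred_block","carton","lid","cup","ramekin","tape_roll"]:
        try: r=finder.silhouettes(n,l)
        except Exception as e: print(l,e); continue
        m[l]=r
        for q in r[:2]:
            ys,xs=np.nonzero(q["mask"]); print(l,round(q["score"],2),np.round(q["at"]),xs.min(),xs.max(),ys.min(),ys.max())
    out[n]=(d,m)
pickle.dump(out,open('o.pkl','wb'))
a=cv2.imread('pics/scene0.png');b=cv2.imread('pics/top0.png')
print(monitor.sense()["time"])
E
```

```text
pics
scene [ -760. -1042.   853.] 524.3666827422566
rack 0.8 [276. 214.] 222 298 177 234
rack 0.41 [361. 204.] 329 372 179 247
long_wedge 0.59 [229. 190.] 223 238 176 200
short_wedge 0.95 [250. 196.] 237 262 184 210
mitred_block 0.73 [271. 203.] 258 282 193 215
mitred_block 0.16 [362. 200.] 329 371 180 247
carton 0.82 [323. 247.] 282 372 180 271
lid 0.86 [363. 203.] 329 371 180 246
ramekin 0.6 [383. 272.] 373 394 264 285
tape_roll 0.57 [264. 203.] 222 299 177 234
top [ 418.   29. 1253.] 403.68769585399497
rack 0.62 [212. 203.] 161 283 169 238
long_wedge 0.92 [181. 207.] 171 196 189 232
short_wedge 0.82 [224. 206.] 213 235 188 223
short_wedge 0.64 [426. 232.] 415 440 220 241
mitred_block 0.77 [256. 202.] 246 267 186 218
carton 0.65 [366. 219.] 314 412 172 254
lid 0.85 [395. 217.] 377 412 173 252
cup 0.64 [111. 192.] 100 131 181 203
cup 0.61 [426. 233.] 415 440 220 241
ramekin 0.75 [424. 232.] 417 440 220 241
tape_roll 0.94 [133. 246.] 125 154 233 258
1.0
```

View pics/top0.png

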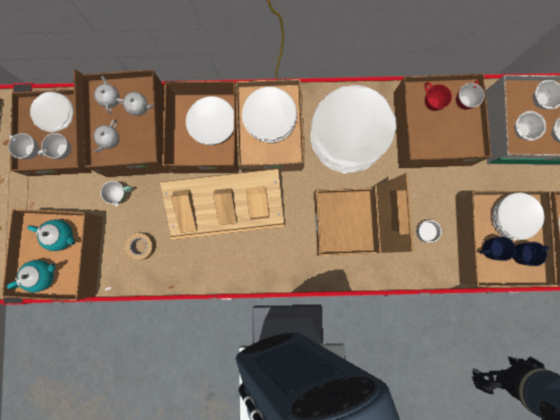

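View pics/scene0.png

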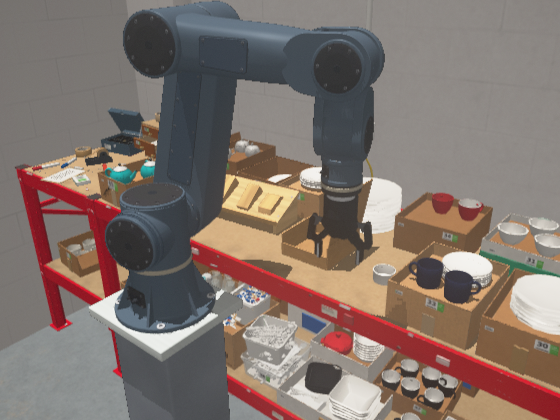

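```bash
python3 - <<'E'
from h import *
import pickle
d,m=pickle.load(open('o.pkl','rb'))["top"]
for l,z in [("long_wedge",105),("short_wedge",100),("mitred_block",100),("ramekin",36),("cup",50),("tape_roll",37)]:
    q=m[l][0]; print(l,onz(d,[q["at"]],z)[0].round())
print('carton inner corners (z~45/79)',onz(d,[[318,190],[378,190],[376,252],[317,254]],60).round().tolist())
print('rack corners',onz(d,[[161,184],[278,171]],116).round().tolist(),onz(d,[[171,238],[284,225]],50).round().tolist())
s=monitor.sense(); print(s["tcp_pos"],s["tcp_rot"])
w=cam("wrist"); print(np.array(w["tool_from_camera"]).round(2), w["fx"])
print(R.from_quat(s["tcp_rot"]).as_matrix().round(2))
for p in [(400,100,400),(430,130,330),(400,-150,400),(420,-120,450),(420,-100,350)]:
  for yaw in (0,np.pi/2,np.pi/2+.1):
    q=(R.from_euler('z',yaw)*R.from_euler('x',np.pi)).as_quat()
    j=inverse_kinematics(p,q); print(p,round(yaw,2),None if j is None else np.round(j,2))
E
```

```text
long_wedge [566. 310. 105.]
short_wedge [566. 188. 100.]
mitred_block [575.  95. 100.]
ramekin [ 484. -405.   36.]
cup [625. 535.  50.]
tape_roll [459. 470.  37.]
carton inner corners (z~45/79) [[614.0, -88.0, 60.0], [610.0, -267.0, 60.0], [425.0, -253.0, 60.0], [424.0, -79.0, 60.0]]
rack corners [[632.0, 365.0, 116.0], [662.0, 30.0, 116.0]] [[481.0, 353.0, 50.0], [512.0, 16.0, 50.0]]
[ 144.3186367  -478.69977543  242.31271541] [ 8.02690093e-01 -5.96396356e-01  2.42802844e-06 -4.43016872e-06]
[[   1.     -0.     -0.      0.34]
 [   0.      0.94    0.33  -84.39]
 [  -0.     -0.33    0.94 -130.28]
 [   0.      0.      0.      1.  ]] 296.2539430639219
[[ 0.29 -0.96  0.  ]
 [-0.96 -0.29  0.  ]
 [-0.   -0.   -1.  ]]
(400, 100, 400) 0 [0.24 0.06 0.19 1.7  0.   1.82]
(400, 100, 400) 1.57 [0.24 0.06 0.19 1.7  0.   0.24]
(400, 100, 400) 1.67 [0.24 0.06 0.19 1.7  0.   0.14]
(430, 130, 330) 0 [0.29 0.11 0.06 1.52 0.   1.86]
(430, 130, 330) 1.57 [0.29 0.11 0.06 1.52 0.   0.29]
(430, 130, 330) 1.67 [0.29 0.11 0.06 1.52 0.   0.19]
(400, -150, 400) 0 [-0.36  0.1   0.23  1.7   0.    1.21]
(400, -150, 400) 1.57 [-0.36  0.1   0.23  1.7   0.   -0.36]
(400, -150, 400) 1.67 [-0.36  0.1   0.23  1.7   0.   -0.46]
(420, -120, 450) 0 [-0.28  0.16  0.43  1.85  0.    1.29]
(420, -120, 450) 1.57 [-0.28  0.16  0.43  1.85  0.   -0.28]
(420, -120, 450) 1.67 [-0.28  0.16  0.43  1.85  0.   -0.38]
(420, -100, 350) 0 [-0.23  0.08  0.08  1.57  0.    1.34]
(420, -100, 350) 1.57 [-0.23  0.08  0.08  1.57  0.   -0.23]
(420, -100, 350) 1.67 [-0.23  0.08  0.08  1.57  0.   -0.33]
```

```bash
cat >> h.py <<'E'
def wr(f=None):
    s=monitor.sense(); d=imaging.read_camera("wrist")
    T=np.eye(4); T[:3,:3]=R.from_quat(s["tcp_rot"]).as_matrix(); T[:3,3]=s["tcp_pos"]
    T=np.linalg.inv(T@np.array(d["tool_from_camera"]))
    d["rvec"]=cv2.Rodrigues(T[:3,:3])[0]; d["tvec"]=T[:3,3]
    if f: save(d,f)
    return d
def down(yaw): return (R.from_euler('z',yaw)*R.from_euler('x',np.pi)).as_quat()
E
python3 - <<'E'
from h import *
import pickle
out={}
s=monitor.sense(); p=s["tcp_pos"]
arm.line_to([p[0],p[1],400],rate=250)
arm.goto([430,-150,420],down(np.pi/2))
def look(n,ls):
    d=wr(n+'.png'); m={}
    for l in ls:
        r=finder.silhouettes("wrist",l); m[l]=r
        for q in r[:1]: print(n,l,round(q["score"],2),np.round(q["at"]),onz(d,[q["at"]],80)[0].round())
    out[n]=(d,m)
look('w_car',["carton","lid"])
arm.goto([510,190,330],down(np.pi/2+.09))
look('w_rack',["rack","long_wedge","short_wedge","mitred_block"])
pickle.dump(out,open('w.pkl','wb')); print(monitor.sense()["time"])
cv2.imwrite('pics/w2.png',np.vstack([cv2.imread('pics/w_car.png'),cv2.imread('pics/w_rack.png')])[:, :])
a=np.hstack([cv2.imread('pics/w_car.png'),cv2.imread('pics/w_rack.png')])
E
```

```text
w_car carton 0.63 [229. 211.] [ 511. -234.   80.]
w_car lid 0.75 [182. 222.] [ 530. -316.   80.]
w_rack rack 0.75 [293. 225.] [579. 214.  80.]
w_rack long_wedge 0.92 [362. 220.] [562. 308.  80.]
w_rack short_wedge 0.73 [274. 217.] [569. 186.  80.]
w_rack mitred_block 0.64 [200. 215.] [576.  86.  80.]
5.25
```

View pics/w_car.png

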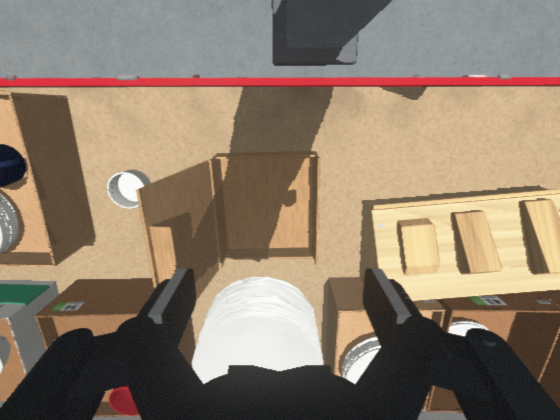

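View pics/w_rack.png

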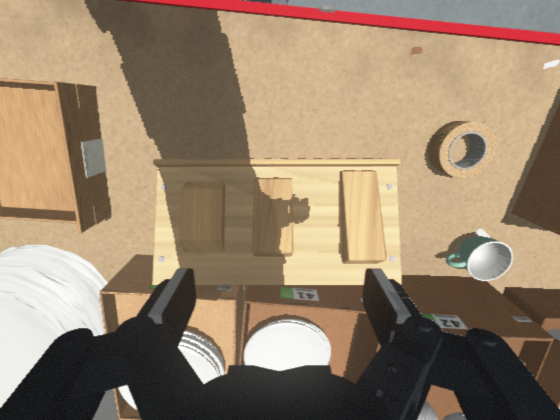

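```bash
cat > fit.py <<'E'
from h import *
import pickle
from scipy.optimize import minimize, least_squares
W=pickle.load(open('w.pkl','rb')); O=pickle.load(open('o.pkl','rb'))
a=np.radians(25)
def T(x,y,z,rot): M=np.eye(4); M[:3,:3]=rot.as_matrix(); M[:3,3]=(x,y,z); return M
def ap(M,P): return np.asarray(P,float)@M[:3,:3].T+M[:3,3]
def rackT(p): return T(p[0],p[1],0,R.from_euler('z',p[2]))
def board(p): return rackT(p)@T(0,0,80,R.from_euler('y',-a))
def wedge(L,w,h0,h1,t0=0,t1=0): # verts
    return np.array([[x,s*w/2,z] for s in(-1,1) for x,z in((-L/2,0),(L/2,0),(L/2-t1,h1),(-L/2+t0,h0))])
P={"long_wedge":wedge(130,48,13,38),"short_wedge":wedge(110,52,11,32),"mitred_block":wedge(100,56,20,20,15.5,15.5)}
d,m=W['w_rack']
px=np.array([[153.5,284],[402,284],[154,160],[400,160]]);q=[[85,-170,0],[85,170,0],[-85,-170,14],[-85,170,14]]
f=lambda p:(proj(d,ap(board(p),q))-px).ravel()
r=least_squares(f,[571,190,.09]); rk=r.x; print('rack',rk.round(3),r.fun.round(1))
B=board(rk)
def hull(d,V):
    im=np.zeros((420,560),np.uint8); h=cv2.convexHull(proj(d,V).astype(np.float32))
    cv2.fillConvexPoly(im,np.round(h*16).astype(np.int32),1,shift=4); return im>0
pose={}
for n in P:
    at=m[n][0]["at"]; mk=m[n][0]["mask"]
    c,v=ray(d,[at]); Bi=np.linalg.inv(B); cl=ap(Bi,c); vl=Bi[:3,:3]@v[0]; g=cl+(12-cl[2])/vl[2]*vl
    def cost(p):
        M=B@T(p[0],p[1],0,R.from_euler('z',p[2]/50)); h=hull(d,ap(M,P[n])); return 1-(h&mk).sum()/(h|mk).sum()
    best=min((minimize(cost,[g[0],g[1],t],method='Nelder-Mead',options=dict(initial_simplex=np.array([[0,0,0],[8,0,0],[0,8,0],[0,0,5]])+[g[0],g[1],t])) for t in(-3,0,3)),key=lambda r:r.fun)
    p=best.x; pose[n]=(p[0],p[1],p[2]/50); print(n,np.round(pose[n],3),'IoU',round(1-best.fun,3))
# carton
dc,mc=W['w_car']
V=[[99,89,79],[-99,89,79]]
pxc=np.array([[317.5,262],[317.5,152]])
E0=[520,-175,0.0]
fc=lambda p:(proj(dc,ap(rackT(p),V))-pxc).ravel()
r=least_squares(fc,E0); ca=r.x; print('carton',ca.round(3),r.fun.round(1))
pickle.dump((rk,pose,ca),open('fit.pkl','wb'))
def ov(d,f,box,s,shapes):
    im=cv2.resize(d["image"][:,:,::-1],None,fx=s,fy=s,interpolation=cv2.INTER_CUBIC)
    for V,col in shapes: 
        cv2.polylines(im,[np.round((proj(d,V)+.5)*s).astype(np.int32)],True,col,1,cv2.LINE_AA)
    x0,y0,x1,y1=[int(k*s) for k in box]; return im[y0:y1,x0:x1]
if __name__=="__main__":
    sh=[(ap(B,[[85,-170,0],[85,170,0],[-85,170,0],[-85,-170,0]]),(255,0,0))]
    for n in P:
        M=B@T(pose[n][0],pose[n][1],0,R.from_euler('z',pose[n][2])); X=ap(M,P[n]); sh+=[(X[[2,3,7,6]],(0,0,255)),(X[[0,1,5,4]],(0,255,0))]
    C=rackT(ca); cs=[(ap(C,[[99,89,79],[-99,89,79],[-99,-89,79],[99,-89,79]]),(0,0,255)),(ap(C,[[95,85,5],[-95,85,5],[-95,-85,5],[95,-85,5]]),(255,0,0)),(ap(C,[[99,89,45],[-99,89,45],[-99,-89,45],[99,-89,45]]),(0,255,0))]
    A=ov(d,0,(130,130,430,310),2.6,sh); A2=ov(dc,0,(120,130,420,280),2.6,cs)
    k=min(A.shape[1],A2.shape[1]); im=np.vstack([A[:,:k],A2[:,:k]]); cv2.imwrite('pics/ov1.png',cv2.resize(im,None,fx=590/im.shape[0],fy=590/im.shape[0]))
E
python3 fit.py
```

```text
rack [5.76619e+02 1.92300e+02 9.00000e-02] [-1.8  1.3  1.2  1.  -1.4 -0.4  2.  -0.7]
long_wedge [-1.13560e+01  1.10346e+02 -3.00000e-03] IoU 0.929
short_wedge [-8.113 -6.627 -0.01 ] IoU 0.935
mitred_block [-9.43100e+00 -1.01622e+02  2.10000e-02] IoU 0.911
carton [ 5.14215e+02 -1.75027e+02  4.10000e-02] [ 0.   0.7 -0.  -0.6]
```

View pics/ov1.png

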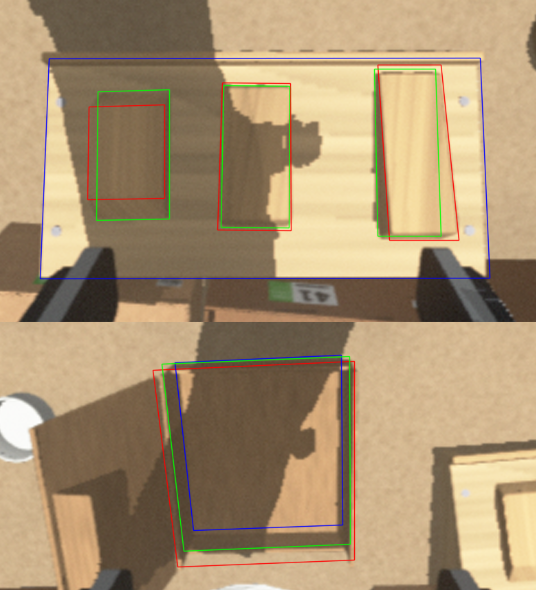

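```bash
cat > plan.py <<'E'
from h import *
import pickle
def T(x,y,z,rot): M=np.eye(4); M[:3,:3]=rot.as_matrix(); M[:3,3]=(x,y,z); return M
rk,pose,ca=pickle.load(open('fit.pkl','rb')); ca[2]=.03
B=T(rk[0],rk[1],0,R.from_euler('z',rk[2]))@T(0,0,80,R.from_euler('y',-np.radians(25)))
C=T(ca[0],ca[1],0,R.from_euler('z',ca[2])); t12=np.radians(10.9)
t12=np.arctan2(25,130)  # true taper from the end heights
t12=np.radians(12) if abs(t12-.209)>.03 else t12
G={"long_wedge":(6,14),"short_wedge":(5,14),"mitred_block":(0,12.5)}
def grasp(n,flip): # tool in piece frame
    return T(G[n][0],0,G[n][1],R.from_euler('z',np.pi/2+flip*np.pi)*R.from_euler('x',np.pi))
def pick(n): 
    p=pose[n]; return B@T(p[0],p[1],0,R.from_euler('z',p[2]))
def place(n,dx=0):
    if n=="long_wedge": return C@T(0,3,5,R.identity())
    if n=="short_wedge": return C@T(0,3,5+25.5,R.from_euler('y',-t12)*R.from_euler('z',np.pi))
    return C@T(0,3,5+26+22,R.identity())
def pq(M): return M[:3,3],R.from_matrix(M[:3,:3]).as_quat()
def back(M,s): N=M.copy(); N[:3,3]-=s*M[:3,2]; return N
def ik(M):
    j=inverse_kinematics(*pq(M)); return j
E
python3 - <<'E'
from plan import *
for n in G:
  for f in (0,1):
    for nm,M in (("pick",pick(n)@grasp(n,f)),("pre",back(pick(n)@grasp(n,f),90)),("place",place(n)@grasp(n,f)),("up",back(place(n)@grasp(n,f),150))):
      j=ik(M); print(n,f,nm,M[:3,3].round(),None if j is None else np.round(j,2))
E
```

```text
long_wedge 0 pick [556. 301.  90.] [ 0.6   0.27 -0.47  0.44 -0.21  0.47]
long_wedge 0 pre [518. 298. 172.] [ 0.63  0.13 -0.42  0.64 -0.22  0.5 ]
long_wedge 0 place [ 520. -172.   19.] [-0.32  0.45 -0.29  0.83  0.   -0.35]
long_wedge 0 up [ 520. -172.  169.] [-0.32  0.33 -0.06  1.18  0.   -0.35]
long_wedge 1 pick [556. 301.  90.] [ 0.6   0.27 -0.47  0.44 -0.21 -2.67]
long_wedge 1 pre [518. 298. 172.] [ 0.63  0.13 -0.42  0.64 -0.22 -2.64]
long_wedge 1 place [ 520. -172.   19.] [-0.32  0.45 -0.29  0.83  0.    2.79]
long_wedge 1 up [ 520. -172.  169.] [-0.32  0.33 -0.06  1.18  0.    2.79]
short_wedge 0 pick [569. 185.  91.] [ 0.37  0.18 -0.59  0.38 -0.12  0.27]
short_wedge 0 pre [531. 181. 173.] [ 0.4   0.02 -0.54  0.59 -0.13  0.29]
short_wedge 0 place [ 507. -172.   43.] [-0.37  0.28 -0.51  0.61  0.07  2.75]
short_wedge 0 up [ 478. -173.  191.] [-0.39  0.09 -0.33  0.98  0.08  2.72]
short_wedge 1 pick [569. 185.  91.] [ 0.37  0.18 -0.59  0.38 -0.12 -2.87]
short_wedge 1 pre [531. 181. 173.] [ 0.4   0.02 -0.54  0.59 -0.13 -2.85]
short_wedge 1 place [ 507. -172.   43.] [-0.37  0.28 -0.51  0.61  0.07 -0.39]
short_wedge 1 up [ 478. -173.  191.] [-0.39  0.09 -0.33  0.98  0.08 -0.42]
mitred_block 0 pick [572.  90.  87.] [ 0.17  0.14 -0.65  0.34 -0.04  0.06]
mitred_block 0 pre [534.  86. 169.] [ 0.18 -0.03 -0.6   0.56 -0.04  0.06]
mitred_block 0 place [ 514. -172.   66.] [-0.32  0.4  -0.25  0.93  0.   -0.35]
mitred_block 0 up [ 514. -172.  216.] [-0.32  0.31  0.02  1.29  0.   -0.35]
mitred_block 1 pick [572.  90.  87.] [ 0.17  0.14 -0.65  0.34 -0.04 -3.09]
mitred_block 1 pre [534.  86. 169.] [ 0.18 -0.03 -0.6   0.56 -0.04 -3.08]
mitred_block 1 place [ 514. -172.   66.] [-0.32  0.4  -0.25  0.93  0.    2.79]
mitred_block 1 up [ 514. -172.  216.] [-0.32  0.31  0.02  1.29  0.    2.79]
```

```bash
cat >> plan.py <<'E'
def do_pick(n,f=0,grip=40):
    M=pick(n)@grasp(n,f); q=pq(M)[1]
    arm.goto(*pq(back(M,90))); arm.line_to(pq(back(M,12))[0],rate=250)
    hit=arm.line_to(pq(M)[0],rate=60,guard=8)
    if hit: print('hit',monitor.sense()["ft_force"]); p=np.array(monitor.sense()["tcp_pos"]); arm.line_to(p-2*M[:3,2],rate=40)
    z0=monitor.sense()["tcp_pos"]-M[:3,3]
    claw.gripper_close(f_grip=grip); s=monitor.sense(); print(n,'opening',round(s["opening"],1),'t',s["time"],np.round(z0,1))
    arm.line_to(np.array(s["tcp_pos"])-25*M[:3,2],rate=100)
    p=np.array(monitor.sense()["tcp_pos"]); arm.line_to(p+[-20,0,120],rate=300)
    s=monitor.sense(); print('lifted opening',round(s["opening"],1),np.round(s["tcp_pos"]),'F',np.round(s["ft_force"],1))
def go_above(n,f=0,dz=170):
    M=place(n)@grasp(n,f); U=M.copy(); U[2,3]+=dz; arm.goto(*pq(U))
E
python3 - <<'E'
from plan import *
do_pick("long_wedge"); 
go_above("long_wedge"); d=wr('held1.png'); s=monitor.sense(); print(s["opening"],s["time"])
E
```

```text
long_wedge opening 47.3 t 7.575 [0.  0.1 0.4]
lifted opening 47.4 [526. 301. 234.] F [ 0.5 -0.1 -0.7]
47.047409290951755 10.3167
```

View pics/held1.png

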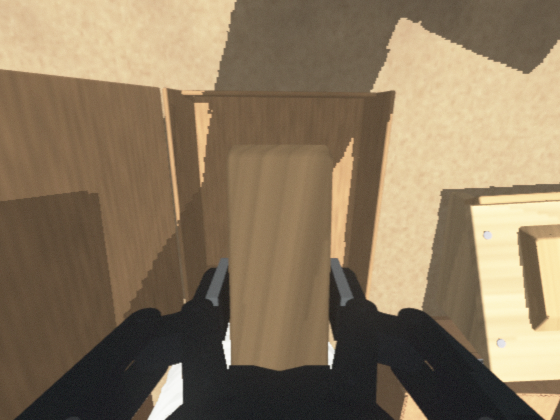

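```bash
cat >> plan.py <<'E'
V={"long_wedge":(130,13,38,48),"short_wedge":(110,11,32,52)}
def held(n,f,d):
    M=T(*[0]*3,R.identity()); s=monitor.sense(); M[:3,:3]=R.from_quat(s["tcp_rot"]).as_matrix(); M[:3,3]=s["tcp_pos"]
    return M@np.linalg.inv(grasp(n,f))
E
python3 - <<'E'
from plan import *
d=wr(); H=held("long_wedge",0,d)
P=np.array([[-65,-24,13],[-65,24,13],[-65,-24,0],[-65,24,0]]); print('thin end',proj(d,P@H[:3,:3].T+H[:3,3]).round(1).tolist())
Q=np.array([[-99,-89,79],[-99,89,79],[-99,85,79],[-95,-85,45],[-95,85,45],[99,89,79]]); print('carton',proj(d,Q@C[:3,:3].T+C[:3,3]).round(1).tolist())
r=finder.silhouettes("wrist","long_wedge"); ys,xs=np.nonzero(r[0]["mask"]); print(r[0]["score"],xs.min(),xs.max(),ys.min(),ys.max())
im=d["image"][85:240,150:410,::-1]; cv2.imwrite('pics/c1.png',cv2.resize(im,None,fx=3,fy=3))
E
```

```text
thin end [[224.4, 139.7], [335.1, 139.6], [229.2, 136.8], [330.2, 136.8]]
carton [[154.7, 77.0], [394.1, 77.2], [388.7, 77.2], [175.7, 85.8], [374.2, 86.0], [367.7, 301.7]]
0.94 226 331 145 370
```

View pics/c1.png

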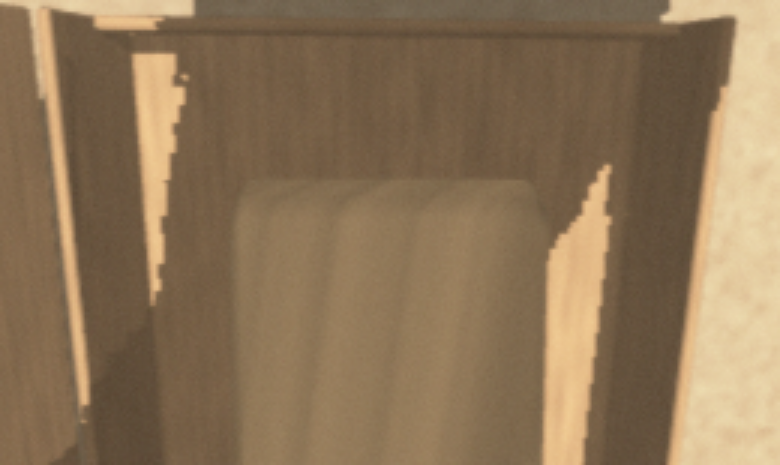

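```bash
sed -i 's/ca\[2\]=.03/ca[2]=.02; ca[0]+=5; ca[1]+=2/' plan.py; cat >> plan.py <<'E'
def do_place(n,f=0,dz=170,over=4,guard=5):
    M=place(n)@grasp(n,f); q=pq(M)[1]; p=M[:3,3]
    go_above(n,f,dz); arm.line_to(p+[0,0,25],rate=200); 
    hit=arm.line_to(p-[0,0,over],rate=50,guard=guard); s=monitor.sense()
    print('hit',hit,'above nominal',(np.array(s["tcp_pos"])-p).round(1),'F',np.round(s["ft_force"],1),'open',s["opening"])
    return M
def release(M,n,s=120):
    arm.wait(.1); claw.gripper_open(); p=np.array(monitor.sense()["tcp_pos"])
    arm.line_to(p-30*M[:3,2],rate=80); arm.line_to(p-s*M[:3,2],rate=250)
E
python3 - <<'E'
from plan import *
M=do_place("long_wedge",dz=150)
E
```

```text
hit True above nominal [-0.1  0.  -0.4] F [ 0.4  0.5 -0.2] open 47.3611437369332
```

```bash
python3 - <<'E'
from plan import *
M=place("long_wedge")@grasp("long_wedge",0)
release(M,"long_wedge",190); d=wr('p1.png')
r=finder.silhouettes("wrist","long_wedge"); print(r[0]["score"],r[0]["at"])
W=place("long_wedge"); P=np.array([[-65,-24,13],[-65,24,13],[65,24,38],[65,-24,38]])
u=proj(d,P@W[:3,:3].T+W[:3,3]); Q=np.array([[-99,-89,79],[-99,89,79],[99,89,79],[99,-89,79]]); v=proj(d,Q@C[:3,:3].T+C[:3,3])
im=d["image"][:,:,::-1].copy()
cv2.polylines(im,[u.round().astype(int)],True,(0,0,255),1); cv2.polylines(im,[v.round().astype(int)],True,(0,255,0),1)
cv2.imwrite('pics/p1o.png',im); print(u.round(),v.round(),monitor.sense()["time"])
E
```

```text
0.94 [278.6, 184.3]
[[256. 122.]
 [302. 122.]
 [301. 246.]
 [257. 246.]] [[165.  81.]
 [386.  81.]
 [363. 292.]
 [189. 292.]] 13.9333
```

View pics/p1o.png

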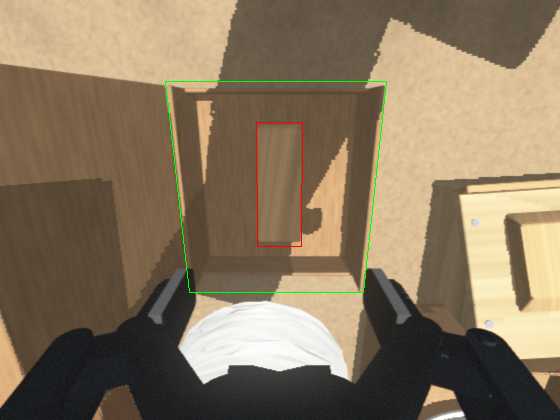

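```bash
python3 - <<'E'
from plan import *
p=np.array(monitor.sense()["tcp_pos"]); 
if p[2]<300: arm.line_to([p[0]-30,p[1],300],rate=300)
do_pick("short_wedge",0)
n="short_wedge"; M=do_place(n,0,dz=150,over=6,guard=4)
print(monitor.sense()["time"])
E
```

```text
short_wedge opening 51.5 t 17.0417 [0.  0.  0.3]
lifted opening 50.9 [538. 184. 235.] F [ 1.2 -0.1 -1.4]
hit True above nominal [-0.2  0.  -0.5] F [-0.1 -0.5 -1.1] open 51.127347567859935
21.4
```

```bash
python3 - <<'E'
from plan import *
n="short_wedge"; M=place(n)@grasp(n,0); release(M,n,160)
d=wr('p2.png'); W=place(n); P=np.array([[-55,-26,11],[-55,26,11],[55,26,32],[55,-26,32]])
u=proj(d,P@W[:3,:3].T+W[:3,3]); r=finder.silhouettes("wrist",n); im=d["image"][:,:,::-1].copy()
W=place("long_wedge"); L=np.array([[-65,-24,13],[-65,24,13],[65,24,38],[65,-24,38]]); v=proj(d,L@W[:3,:3].T+W[:3,3])
for k,c in((u,(0,0,255)),(v,(0,255,0))): cv2.polylines(im,[k.round().astype(int)],True,c,1)
cv2.imwrite('pics/p2o.png',im); print(r[0]["score"],r[0]["at"],u.mean(0),monitor.sense()["time"])
E
```

```text
0.6 [278.9, 183.7] [278.75186468 189.5686763 ] 23.2333
```

View pics/p2o.png

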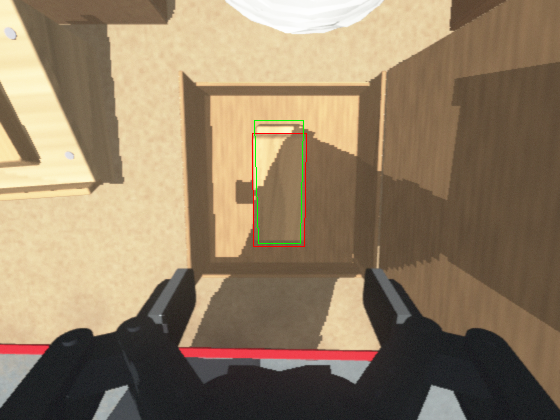

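```bash
python3 - <<'E'
from plan import *
p=np.array(monitor.sense()["tcp_pos"]); arm.line_to([p[0],p[1],300],rate=300)
n="mitred_block"; do_pick(n,0); M=do_place(n,0,dz=150,over=6,guard=4)
print(monitor.sense()["time"])
E
```

```text
mitred_block opening 55.0 t 27.1917 [0.1 0.  0.4]
lifted opening 54.6 [542.  89. 231.] F [ 0.2  0.3 -1.7]
hit True above nominal [-0.3  0.1 -1.3] F [ 0.1  0.6 -1.2] open 55.33411068780471
30.4667
```

```bash
python3 - <<'E'
from plan import *
n="mitred_block"; M=place(n)@grasp(n,0); release(M,n,200)
d=wr('p3.png'); W=place(n); P=np.array([[-34.5,-28,20],[-34.5,28,20],[34.5,28,20],[34.5,-28,20]])
P2=P*[50/34.5,1,0]
im=d["image"][:,:,::-1].copy()
for k,c in((P,(0,0,255)),(P2,(255,0,0))): cv2.polylines(im,[proj(d,k@W[:3,:3].T+W[:3,3]).round().astype(int)],True,c,1)
sc=cam("scene"); sc=sc["image"][150:300,200:420,::-1]
cv2.imwrite('pics/p3o.png',np.hstack([im[60:320,130:420],cv2.resize(sc,None,fx=260/150,fy=260/150)])); print(monitor.sense()["time"])
for y,z in((-375,380),(-375,220),(-340,220)): print(inverse_kinematics([519,y,z],down(np.pi/2+.02)))
E
```

```text
32.4417
[-0.62569606  0.64123423  0.97487453  1.90443663  0.         -0.64569606]
[-0.62569606  0.52058929  0.35141246  1.4016195   0.         -0.64569606]
[-0.57995629  0.47448924  0.27848262  1.37478971  0.         -0.59995629]
```

View pics/p3o.png

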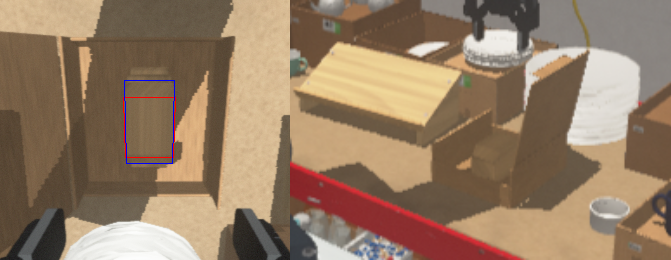

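```bash
python3 - <<'E'
from plan import *
claw.gripper_close(f_grip=20)
q=down(np.pi/2+.02)
p=np.array(monitor.sense()["tcp_pos"])
arm.line_to([p[0],p[1],370],rate=250); arm.line_to([519,-385,370],attitude=q,rate=250); arm.line_to([519,-385,215],rate=200)
def pt(th,r=148):
    off=4+16*np.sin(th)+11*np.cos(th) if th<np.pi/2 else 20
    l=np.array([0,r*np.cos(th)-off*np.sin(th),80+r*np.sin(th)+off*np.cos(th)])
    if th>=np.pi/2: l[2]=80+148
    return (C@np.r_[[0,-89,0],1])[:3]*[1,1,0]+l
for th in (1.85,1.57,1.25,.95,.65,.4,.2):
    h=arm.line_to(pt(th),rate=120,guard=20); s=monitor.sense(); print(th,h,np.round(s["tcp_pos"]),np.round(s["ft_force"],1),round(s["time"],1))
    if h: break
save(cam("scene"),'lid1.png'); print(len(finder.silhouettes("scene","lid")))
E
```

```text
1.85 False [ 521. -322.  228.] [-1.1 -0.4  0.1] 36.7
1.57 True [ 521. -302.  229.] [ 1.4 -0.6  5. ] 37.0
1
```

```bash
python3 - <<'E'
from h import *
im=cv2.imread('pics/lid1.png')[130:310,270:450]; cv2.imwrite('pics/lid1c.png',cv2.resize(im,None,fx=3,fy=3))
E
```

```text
(no output)
```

View pics/lid1c.png

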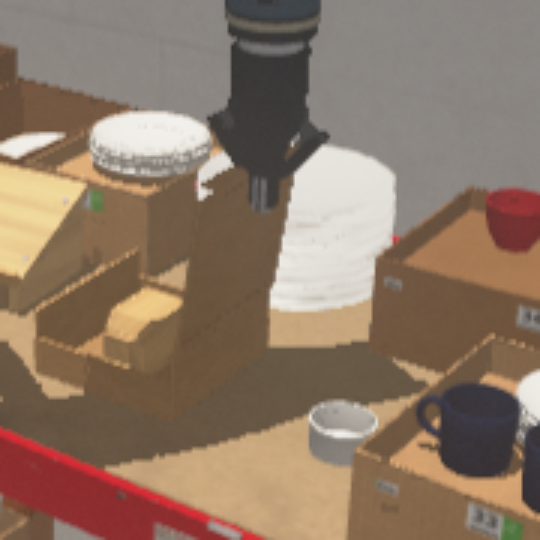

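```bash
python3 - <<'E'
from plan import *
def pt(th,r=150):
    off=4+16*np.sin(th)+11*np.cos(th) if th<np.pi/2 else 20
    l=np.array([0,r*np.cos(th)-off*np.sin(th),80+r*np.sin(th)+off*np.cos(th)])
    return (C@np.r_[[0,-89,0],1])[:3]*[1,1,0]+l
for th in (1.57,1.35,1.15,.95,.75,.55,.38,.22):
    h=arm.line_to(pt(th),rate=60,guard=30); s=monitor.sense(); print(th,h,np.round(s["tcp_pos"]),np.round(s["ft_force"],1),round(s["time"],1))
    if h: break
save(cam("scene"),'lid2.png')
im=cv2.imread('pics/lid2.png')[130:310,270:450]; cv2.imwrite('pics/lid2c.png',cv2.resize(im,None,fx=3,fy=3))
E
```

```text
1.57 False [ 521. -282.  230.] [-1.6 -0.1  9.1] 37.6
1.35 False [ 521. -251.  231.] [ 0.2 -0.4  1.1] 38.2
1.15 False [ 521. -222.  226.] [0.2 0.6 0.4] 38.9
0.95 False [ 521. -194.  216.] [-0.8  0.3 -0.3] 39.5
0.75 False [ 521. -168.  199.] [ 0.  -0.6 -0.8] 40.2
0.55 False [ 521. -145.  177.] [-0.1 -0.5 -0.5] 40.9
0.38 False [ 521. -130.  154.] [ 0.4  0.2 -0.3] 41.5
0.22 False [ 521. -119.  130.] [-0.1  0.1  1.2] 42.1
```

```bash
python3 - <<'E'
from plan import *
p=np.array(monitor.sense()["tcp_pos"])
h0=(C@np.r_[[0,-89,0],1])[:3]
h=arm.line_to([p[0],h0[1]+165,112],rate=60,guard=15); s=monitor.sense(); print(h,np.round(s["tcp_pos"],1),np.round(s["ft_force"],1))
h=arm.line_to([p[0],h0[1]+165,88],rate=30,guard=15); s=monitor.sense(); print(h,np.round(s["tcp_pos"],1),np.round(s["ft_force"],1),s["time"])
sc=cam("scene"); r=finder.silhouettes("scene","lid"); 
if r: ys,xs=np.nonzero(r[0]["mask"]); print(r[0]["score"],xs.min(),xs.max(),ys.min(),ys.max())
h1=lambda a:(C@np.r_[a,1])[:3]
print(proj(sc,[h1([-99,-89,84]),h1([99,-89,84]),h1([99,89,84]),h1([-99,89,84])]).round(1).tolist())
E
```

```text
False [521.  -96.8 112. ] [-0.4 -0.7  0.3]
True [521.2 -97.1  94.5] [-6.1  0.7 19.4] 43.3583
0.97 283 358 212 247
[[327.1, 246.7], [359.7, 223.7], [315.2, 210.5], [280.8, 231.0]]
```

```bash
python3 - <<'E'
from plan import *
p=np.array(monitor.sense()["tcp_pos"]); arm.line_to(p+[0,0,60],rate=80); arm.goto([400,-50,350],down(np.pi/2)); arm.wait(.3)
sc=cam("scene"); t=cam("top"); w=wr()
a=cv2.resize(sc["image"][170:300,260:420,::-1],None,fx=2.4,fy=2.4)
b=cv2.resize(t["image"][150:280,80:460,::-1],None,fx=2,fy=2)
im=np.zeros((a.shape[0]+b.shape[0],800,3),np.uint8); im[:a.shape[0],:a.shape[1]]=a; im[a.shape[0]:,:b.shape[1]]=b
ww=cv2.resize(w["image"][:,:,::-1],(400,300)); im[:300,400:]=ww
cv2.imwrite('pics/fin.png',im)
for l in("ramekin","cup","tape_roll"):
    r=finder.silhouettes("top",l); print(l,[(round(q["score"],2),q["at"]) for q in r[:2]])
print(monitor.sense()["time"])
E
```

```text
ramekin [(0.84, [427.0, 229.7]), (0.64, [348.8, 203.2])]
cup [(0.84, [110.4, 190.5])]
tape_roll [(0.95, [145.8, 248.4])]
45.9
```

View pics/fin.png

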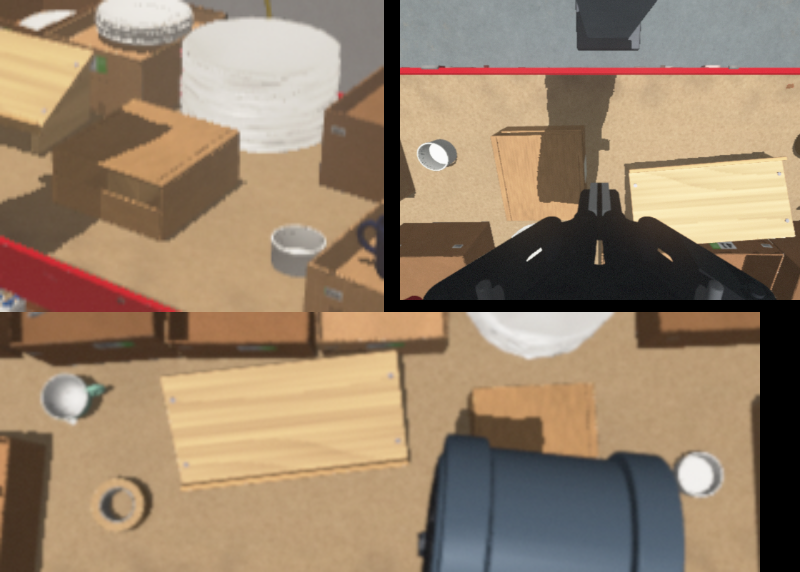

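```bash
python3 -c "
from h import *
workorder.sign_off(); print(monitor.sense()['time'])"
```

```text
the job is handed in; nothing more can be done
the job is handed in; nothing more can be done
```

The prop is built inside the carton, the lid is shut, and I handed the job in at about 46 s of the 72 s allowed. The sign-off gives no verdict.

**Stacking:** I laid the long wedge on the carton floor, then the short wedge turned half round on its slope, then the mitred block on top. Each piece touched down within about 1.5 mm of the height I had calculated. The overlays drawn on the wrist pictures matched the two wedges after release, and the block to within a few mm.

**Lid:** I swung it over from outside and pressed it down at the free edge. It stopped with the fingertip at about 83.5 mm, against 84 mm expected for a shut lid. The last pictures show it closed and level.

**Bystanders:** In the last pictures the cup, ramekin and tape roll look where they started. The network put the tape roll about 13 pixels from its first report, which I took as a different point on the ring, because the ring itself sits at the same place in the picture.

**What disagreed or went unchecked:**
- The first lid push stopped early on its 20 N force guard as it met the panel. I went on more slowly with the guard at 30 N, and no further stop occurred.
- My first estimate of the carton's position was about 5 mm off in x, and I corrected it from a closer picture before placing anything.
- The stack could not be checked again once the lid was closed.

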